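# Pack the power-supply spares box

### The arm

A 7-joint arm with a two-finger parallel gripper is mounted at the origin on the work surface. World frame = base frame: x ahead of the robot, y to its left, z up, the work surface at z = 0. Lengths are in m, angles in degrees, forces in N, time in s.
With the tool pointing down it reaches from about 0.425 to 0.875 m from the base axis. Payload 4.7 kg.
Tool frame: the origin (TCP) lies midway between the tips of the shut fingers; the grasp point (between the pads) lies 19 mm behind it; z points along the fingers, y is the line along which they close (so a half turn about z gives the same grasp; the last joint's range is limited). The gripper opens to 87 mm and grips with 3 to 60 N. Pads are 19 mm wide; open, the fingers measure 117 mm over their backs; the gripper's body (75 mm by 190 mm) begins 51 mm behind the grasp point.
Start: joints at [-67.546, 18.392, -4.016, 83.108, 1.295, 78.541, -3.26], TCP at [0.24, 0.604, 0.223] pointing down, gripper open.
Joint ranges: [-163.93, 163.93], [-17.29, 119.83], [-79.2, 71.16], [3.27, 140.29], [-89.18, 269.18], [5.43, 117.66], [-154.24, 154.24]. Speed limits (degrees/s): [147.25, 147.25, 180, 180, 180, 180, 180].

### API

Orientations are given as [roll, pitch, yaw] about the fixed x, y, z axes, in that order (R = Rz(yaw) Ry(pitch) Rx(roll)).
In Python, from cell import env, viewer, boxes_of, masks_of gives the robot as it stands. The module is installed in compiled form; this text tells all that it offers.
- The arm moves only by the tool apply_moves, never from a script. Its argument "moves" is a list of rows, each a list of 7 numbers: the shift along the tool's x, y, z scaled (see below), then the turn, a rotation vector about the tool's x, y, z scaled (see below), then the opening, from 0 (shut) to 1 (fully open). A call has 1 to 20 rows; each row is the pose to reach, as a shift and turn from the pose commanded when the call began, along the tool's axes at that moment; what a row does not reach only later rows make up. The controller multiplies each number of a shift by 0.2 m and each number of a turn by 1.5 rad. A row lasts 1/10 s, in which the tool goes at most 50 mm and 8.59 degrees, less where a joint would pass 70% of its speed; a pose out of reach is approached as far as the arm can. A call with a number of a shift or a turn outside -1 to 1 is refused whole. A call with a gripper value outside its range is refused whole. The fingers move at their own pace and stop on an object; "grip_force" is the grip in N (left out, the last holds). Time passes only in rows, so rows that repeat a pose let the fingers close. It gives the time, the measured TCP pose, the force, the opening and the grip force at its end, in the units of the state.
- env.get_obs(): the state, without advancing time (a new reading comes with each control period).
- viewer.read_camera(name): name is "scene" or "top" or "wrist"; returns the picture (480x640x3 uint8, red, green, blue); there is no depth.
- viewer.get_calibration(name): a dict with "fov_y" (degrees; the focal length in pixels is half the picture's height over the tangent of half this angle, whatever the lens; pixels are square), "cx", "cy" (the principal point, pixels), "k1" (the pictures are not rectified: a ray, as slopes to the right and down, at radius r is drawn at 1 + k1 r^2 times it, then the intrinsics apply), "position" and "orientation" of the camera in the world. Camera axes: x right, y up, looking along -z (the intrinsics and any distortion apply to the point x, -y, -z); pixel columns grow to the right and rows downward; lengths in m; the calibration is good to about 2 mm. A picture is of the moment at which its call begins: read the wrist's pose just before it. get_calibration takes no time and is no camera call; for the wrist camera it gives the pose at the moment of the call.
- env.sign_off(): hands the job in; it is judged then, once.
Trained networks look in the newest picture that a camera, given by its name, has taken for a name from the list of things; names that differ only in an ending like _2 or _b are one class to them, and where a whole thing is asked for, a point or a joint stands for the part that bears it (a point fixed in the world has none). Each returns a list of dicts, best first, with "conf" (0 to 1); they miss things now and then, are a little off and sometimes report something else, mostly with a low value. They report only what shows in the picture. A call takes as long as a camera call.
- boxes_of(camera, target): "location" ([column, row] in pixels, amid what is visible of it).
- masks_of(camera, target): "pixels" (480x640 bool, what is visible of it) and "location" ([column, row] in pixels, amid what is visible of it).
The state is a dict: "time_s": time; "qpos": joint angles; "joint_velocities": joint speeds; "effort": joint torques, N m; "tool_pos": TCP position; "tool_rot": TCP orientation; "force": force on the tool from outside, world axes, zero at the start; "wrist_torque": the same for the moment, N m; "grip_width": finger opening in m; "grasp_force": force on a finger pad.
Only numpy, scipy, OpenCV 4.12 (cv2) and the standard library are available. Lean on these libraries where they do the work, as an engineer would, in place of code of your own. Each camera call takes 0.05 s, during which the arm holds its last target. There are 200 camera calls.

### The job

Pack the transformer and the blue capacitor can upright, side by side, into the open red box, both standing flat on its floor. Set them down rather than dropping them, and leave the worn-out black can standing where it is.

Things in the scene. Friction and masses are not known exactly. Their poses are not given: they have to be found in the camera images.
- box: Open red box, fixed to the bench; outside 78 (x) x 140 (y, long way) x 30 mm high, walls and floor 5 mm thick, inside 68 x 130 mm. Origin: centre of its underside; z up. The items fit in a row along y with about 9 mm round each, the transformer either way round. Gripped in their top 35 mm, fingers closing along the box's x, the fingertips stay above the rim and clear of the other item.
- transformer: Mains transformer, a rigid upright block 48 (its x) x 58 (its y) x 66 mm high, 0.35 to 0.7 kg: grey end covers on its two x faces, dark steel core between them, yellow terminal strip with brass pins on top. Stands loose on the bench. Origin: centre of its underside; z up. May be taken across x or y.
- blue_can: Blue capacitor can, a plain upright rigid cylinder 44 mm in diameter and 75 mm high, about 0.16 kg, with a bright metal disc on top. Stands loose on the bench. Origin: centre of its underside; z up along its axis.
- black_can: Worn-out black capacitor can, same shape and size as the blue one; must stay standing where it is. Origin: centre of its underside; z up along its axis.

How it is judged:
By the outcome, as a careful person would: the job done as asked, in the order asked, and still so for the second after the job is handed in, with the robot touching nothing.
It also fails if it takes over 58 s, if anything falls off the work surface, if the arm or the gripper's body presses on something with over 40 N, if the wrist force passes 120 N, or if a joint passes its speed limit or range.

## Working session

There is one attempt and no reset: what is moved stays moved. The work goes in short steps, Python scripts to look and compute and a tool call to move; the robot and the scene stay as the last step left them, time stands still between calls to the robot, and variables do not carry over. Pictures are saved under pics/ and viewed, at most 10 in all, crops included, and the job is handed in when it is done.

Besides the shell and the picture viewer there is one more tool, called after "Emit:" in YAML: its name, and indented under it one key for each argument. apply_moves: Moves the arm, as the interface text tells. Shifts and turns lie within -1 to 1; 1 stands for 0.2 m of shift or 1.5 rad of turn. Its arguments: {"type":"object","properties":{"moves":{"type":"array","items":{"type":"array","items":{"type":"number","minimum":-1,"maximum":1}}},"grip_force":{"type":"number"}},"required":["moves"]}

```bash
mkdir -p pics
cat > h.py <<'E'
import numpy as np, cv2
from scipy.spatial.transform import Rotation as R
from cell import env, viewer, boxes_of, masks_of
def rays(cam,pts,cal=None):
    c=cal or viewer.get_calibration(cam); f=240/np.tan(np.radians(c['fov_y']/2))
    K=np.array([[f,0,c['cx']],[0,f,c['cy']],[0,0,1]])
    u=cv2.undistortPoints(np.array(pts,float).reshape(-1,1,2),K,np.array([c['k1'],0,0,0,0.]))[:,0]
    d=np.c_[u[:,0],-u[:,1],-np.ones(len(u))]
    return np.array(c['position']), R.from_euler('xyz',c['orientation'],degrees=True).apply(d)
def at_z(cam,pts,z,cal=None):
    p,d=rays(cam,pts,cal); return p+d*((z-p[2])/d[:,2])[:,None]
def proj(cam,P,cal=None):
    c=cal or viewer.get_calibration(cam); f=240/np.tan(np.radians(c['fov_y']/2))
    q=R.from_euler('xyz',c['orientation'],degrees=True).inv().apply(np.array(P,float)-c['position'])
    s=np.c_[q[:,0],-q[:,1]]/-q[:,2:]; s=s*(1+c['k1']*(s**2).sum(1))[:,None]
    return s*f+[c['cx'],c['cy']]
def save(im,n): cv2.imwrite(f'pics/{n}.png',cv2.cvtColor(im,cv2.COLOR_RGB2BGR))
E
python3 - <<'E'
from h import *
o=env.get_obs(); print(o['time_s'],o['tool_pos'],o['tool_rot'],o['grip_width'])
for c in ['top','scene','wrist']: k=viewer.get_calibration(c); print(c,k)
im=viewer.read_camera('top'); save(im,'top0'); s=viewer.read_camera('scene'); save(s,'scene0')
for t in ['box','transformer','blue_can','black_can']:
  for m in masks_of('top',t)[:3]:
    ys,xs=np.where(m['pixels']); print(t,round(m['conf'],2),np.round(m['location']),xs.min(),xs.max(),ys.min(),ys.max(),len(xs),at_z('top',[m['location']],.07 if t!='box' else .02).round(3))
E
```

```text
0.0 [0.23962366 0.60363024 0.22145899] [-1.79890502e+02  8.02337447e-03  1.58357568e+02] 0.08701783272451247
top {'fov_y': 53.92191428292682, 'cx': 317.9877654445727, 'cy': 231.21275627812884, 'k1': -0.05315947728601217, 'position': array([ 0.43700047, -0.00856355,  0.85550846]), 'orientation': array([  6.58839056,  -1.72587489, -89.18355304])}
scene {'fov_y': 57.665622362349225, 'cx': 319.36870659351956, 'cy': 237.35016099588222, 'k1': -0.008724287126501277, 'position': array([0.90365998, 0.36770509, 0.55402222]), 'orientation': array([ 45.66118675,  -0.84318038, 138.39429931])}
wrist {'fov_y': 70.61896919899499, 'cx': 316.45365838547275, 'cy': 239.42383588961331, 'k1': -0.03701738412938536, 'position': array([0.16231101, 0.63418429, 0.38321201]), 'orientation': array([-17.36363997,   0.09615844,  68.33453933])}
box 0.58 [286. 257.] 242 330 222 294 3596 [[0.487 0.024 0.02 ]]
transformer 0.75 [145. 192.] 126 169 173 208 1237 [[0.59  0.262 0.07 ]]
blue_can 0.77 [493. 267.] 471 509 254 279 849 [[ 0.472 -0.328  0.07 ]]
black_can 0.83 [133. 270.] 115 155 255 280 854 [[0.458 0.274 0.07 ]]
```

View pics/top0.png

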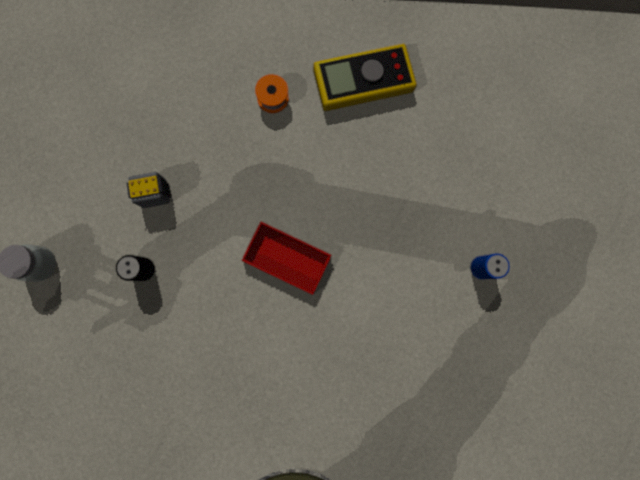

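View pics/scene0.png

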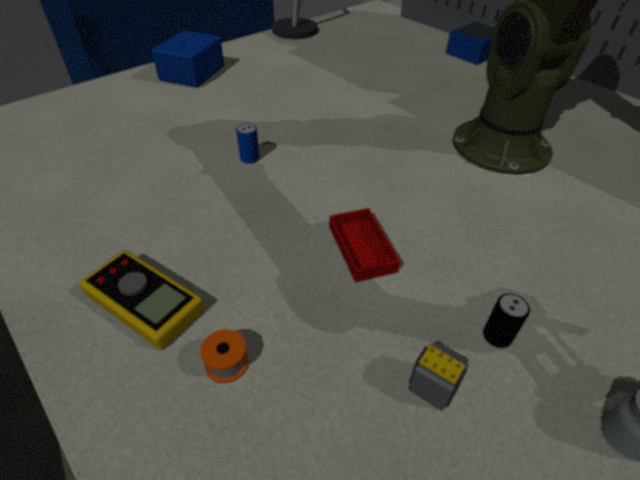

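The top view shows the transformer (yellow strip) at about (145,187), the black can's top at (128,267), the red box around (287,258) and the blue can's disc at (497,265). A grey thing stands at (15,262), and the orange spool and meter lie well beyond. The network masks agree with this. Next I measure the tops and the box rim.

```bash
cat >> h.py <<'E'
def rect(m,cam,z,cal=None):
    m=cv2.morphologyEx(m.astype(np.uint8),cv2.MORPH_CLOSE,np.ones((5,5)))
    cs,_=cv2.findContours(m,cv2.RETR_EXTERNAL,cv2.CHAIN_APPROX_NONE); c=max(cs,key=cv2.contourArea)
    P=at_z(cam,c[:,0],z,cal)[:,:2]; (x,y),(w,h),a=cv2.minAreaRect((P*1000).astype(np.float32))
    return np.round([x,y,w,h,a],1)   # mm; side w lies at angle a from world x
E
python3 - <<'E'
from h import *
im=cv2.imread('pics/top0.png'); hsv=cv2.cvtColor(im,cv2.COLOR_BGR2HSV)
H,S,V=[hsv[...,i].astype(int) for i in range(3)]
win=lambda a,b,c,d:np.pad(np.ones((d-c,b-a),bool),((c,480-d),(a,640-b)))
print('strip',rect((abs(H-25)<8)&(S>120)&(V>70)&win(110,190,160,225),'top',.068))
red=((H<8)|(H>172))&(S>150)&win(225,350,205,310)
print('box',rect(red,'top',.03))
print('blue disc',rect((S<70)&(V>120)&win(480,515,248,285),'top',.075))
print('blk disc',rect((S<70)&(V>110)&win(112,150,250,285),'top',.075))
E
```

```text
strip [599.8 266.8  31.4  49.8  11.5]
box [485.1  22.7 138.8  76.9  65.5]
blue disc [ 448.8 -343.     3.3   10.4    0.6]
blk disc [483.2 286.9  14.9  45.    1.1]
```

```bash
cat >> h.py <<'E'
def go(x,y,z,yaw):
    o=env.get_obs(); Rt=R.from_euler('xyz',o['tool_rot'],degrees=True)
    d=Rt.inv().apply(np.array([x,y,z])-o['tool_pos'])/.2
    r=(Rt.inv()*R.from_euler('xyz',[180,0,yaw],degrees=True)).as_rotvec()/1.5
    print('t',round(o['time_s'],2),'tcp',np.round(o['tool_pos'],4),np.round(o['tool_rot'],2),'w',round(o['grip_width'],4),'->',np.round(d,3),np.round(r,3))
E
python3 -c "
from h import *
go(.6,.267,.2,101.5)"
```

```text
t 0.3 tcp [0.2397 0.604  0.2222] [-179.96    0.    158.36] w 0.0867 -> [-2.296 -0.902  0.112] [-0.     0.     0.662]
```

Emit:
apply_moves:
  moves:
    - [-1, -0.4, 0.05, 0, 0, 0.3, 1]
    - [-1, -0.4, 0.05, 0, 0, 0.3, 1]
    - [-1, -0.4, 0.05, 0, 0, 0.3, 1]
    - [-1, -0.4, 0.05, 0, 0, 0.3, 1]
    - [-1, -0.4, 0.05, 0, 0, 0.3, 1]
    - [-1, -0.4, 0.05, 0, 0, 0.3, 1]
    - [-1, -0.4, 0.05, 0, 0, 0.3, 1]

```text
time_s: 1.0
tool_pos: [0.3949, 0.4572, 0.2126]
tool_rot: [-180.0, -0.1, 132.6]
force: [-0.6, 0.3, -0.9]
grip_width: 0.0872
grasp_force: 0.0
```

```bash
python3 -c "
from h import *
go(.6,.267,.2,101.5)"
```

```text
t 1.0 tcp [0.3949 0.4572 0.2126] [-1.8000e+02 -9.0000e-02  1.3264e+02] w 0.0872 -> [-1.394  0.11   0.061] [-0.    -0.001  0.362]
```

Emit:
apply_moves:
  moves:
    - [-1, 0.08, 0.05, 0, 0, 0.36, 1]
    - [-1, 0.08, 0.05, 0, 0, 0.36, 1]
    - [-1, 0.08, 0.05, 0, 0, 0.36, 1]
    - [-1, 0.08, 0.05, 0, 0, 0.36, 1]
    - [-1, 0.08, 0.05, 0, 0, 0.36, 1]
    - [-1, 0.08, 0.05, 0, 0, 0.36, 1]

```text
time_s: 1.6
tool_pos: [0.5428, 0.3209, 0.2022]
tool_rot: [-180.0, -0.0, 101.7]
force: [-0.1, 0.8, -0.7]
grip_width: 0.0869
grasp_force: 0.0
```

```bash
python3 -c "
from h import *
go(.6,.267,.2,101.5)"
```

```text
t 1.6 tcp [0.5428 0.3209 0.2022] [-1.7996e+02 -5.0000e-02  1.0169e+02] w 0.0869 -> [-0.322  0.226  0.011] [-0.    -0.001  0.002]
```

Emit:
apply_moves:
  moves:
    - [-0.32, 0.23, 0.01, 0, 0, 0, 1]
    - [-0.32, 0.23, 0.01, 0, 0, 0, 1]
    - [-0.32, 0.23, 0.01, 0, 0, 0, 1]
    - [-0.32, 0.23, 0.01, 0, 0, 0, 1]
    - [-0.32, 0.23, 0.01, 0, 0, 0, 1]

```text
time_s: 2.1
tool_pos: [0.5992, 0.2702, 0.2005]
tool_rot: [-180.0, -0.1, 101.9]
force: [-0.9, 0.7, 0.4]
grip_width: 0.0871
grasp_force: 0.0
```

Run:
```python
from h import *
import json
cal=viewer.get_calibration('wrist'); im=viewer.read_camera('wrist'); save(im,'w1')
json.dump({k:(v.tolist() if hasattr(v,'tolist') else v) for k,v in cal.items()},open('w1.json','w'))
hsv=cv2.cvtColor(im,cv2.COLOR_RGB2HSV); H,S,V=[hsv[...,i].astype(int) for i in range(3)]
print(rect((abs(H-25)<8)&(S>120)&(V>70),'wrist',.066,cal))
m=masks_of('wrist','transformer')
for k in m[:2]:
  ys,xs=np.where(k['pixels']); print(k['conf'],xs.min(),xs.max(),ys.min(),ys.max(),rect(k['pixels'],'wrist',.066,cal))
go(.6,.267,.2,101.5)
```

```text
[783.5 118.5 357.9  29.7  12.1]
0.84 290 343 190 260 [597.4 272.7  47.9  65.5  11.6]
t 2.2 tcp [0.5996 0.2692 0.2006] [-1.7998e+02 -8.0000e-02  1.0189e+02] w 0.0873 -> [-0.011 -0.     0.003] [-0.    -0.001  0.005]
```

View pics/w1.png

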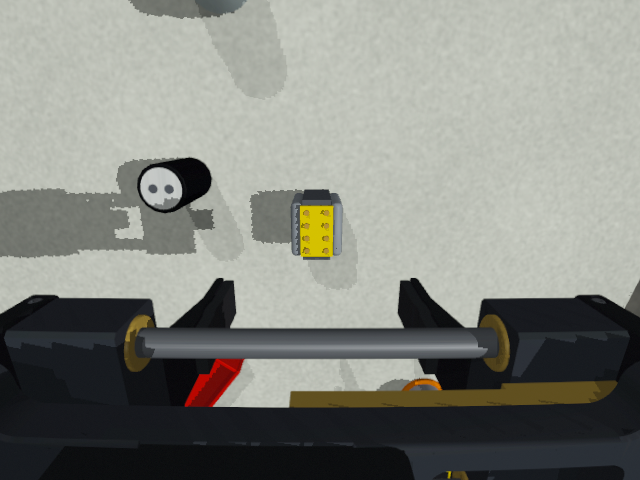

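The wrist view shows the transformer at (317,225), with grey covers left and right, so the fingers close across its 48 mm side. It lies centred between the fingers, and the black can at (175,185) is clear of them. I refine its position on the strip.

Run:
```python
from h import *
import json
cal=json.load(open('w1.json'))
im=cv2.imread('pics/w1.png'); hsv=cv2.cvtColor(im,cv2.COLOR_BGR2HSV); H,S,V=[hsv[...,i].astype(int) for i in range(3)]
w=np.zeros((480,640),bool); w[180:275,280:360]=1
for z in (.066,.069): q=rect((abs(H-25)<8)&(S>120)&(V>70)&w,'wrist',z,cal); print(q)
go(q[0]/1000,q[1]/1000,.035,q[4]+90)
go(q[0]/1000,q[1]/1000,.08,q[4]+90)
```

```text
[598.3 268.1  29.7  48.4  11.6]
[598.1 268.9  29.4  47.9  11.6]
t 2.2 tcp [0.5996 0.2692 0.2006] [-1.7998e+02 -8.0000e-02  1.0189e+02] w 0.0873 -> [-0.001 -0.007  0.828] [-0.    -0.001  0.003]
t 2.2 tcp [0.5996 0.2692 0.2006] [-1.7998e+02 -8.0000e-02  1.0189e+02] w 0.0873 -> [-0.001 -0.007  0.603] [-0.    -0.001  0.003]
```

Emit:
apply_moves:
  moves:
    - [0, 0, 0.2, 0, 0, 0, 1]
    - [0, 0, 0.4, 0, 0, 0, 1]
    - [0, 0, 0.55, 0, 0, 0, 1]
    - [0, 0, 0.68, 0, 0, 0, 1]
    - [0, 0, 0.77, 0, 0, 0, 1]
    - [0, 0, 0.82, 0, 0, 0, 1]
    - [0, 0, 0.83, 0, 0, 0, 1]
    - [0, 0, 0.83, 0, 0, 0, 1]
    - [0, 0, 0.83, 0, 0, 0, 0.6]
    - [0, 0, 0.83, 0, 0, 0, 0.4]
    - [0, 0, 0.83, 0, 0, 0, 0.4]
    - [0, 0, 0.83, 0, 0, 0, 0.3]
    - [0, 0, 0.83, 0, 0, 0, 0.3]
    - [0, 0, 0.83, 0, 0, 0, 0.3]
    - [0, 0, 0.83, 0, 0, 0, 0.3]
  grip_force: 45

```text
time_s: 3.7
tool_pos: [0.6005, 0.2661, 0.0346]
tool_rot: [-179.9, -0.0, 101.6]
force: [-3.2, -0.3, 1.9]
grip_width: 0.0476
grasp_force: 45.0
```

```bash
python3 -c "
from h import *
go(.6,.267,.13,101.5)"
```

```text
t 3.7 tcp [0.6005 0.2661 0.0346] [-179.91   -0.    101.63] w 0.0476 -> [ 0.005 -0.002 -0.477] [-0.001 -0.     0.002]
```

Emit:
apply_moves:
  moves:
    - [0, 0, -0.05, 0, 0, 0, 0.3]
    - [0, 0, -0.2, 0, 0, 0, 0.3]
    - [0, 0, -0.4, 0, 0, 0, 0.3]
    - [0, 0, -0.52, 0, 0, 0, 0.3]
    - [0, 0, -0.52, 0, 0, 0, 0.3]
    - [0, 0, -0.52, 0, 0, 0, 0.3]

```text
time_s: 4.3
tool_pos: [0.6007, 0.2659, 0.1375]
tool_rot: [-179.9, 0.0, 101.6]
force: [-0.7, 0.1, -6.8]
grip_width: 0.0477
grasp_force: 45.0
```

```bash
python3 -c "
from h import *
go(.496,.047,.14,65.5)"
```

```text
t 4.3 tcp [0.6007 0.2659 0.1375] [-1.7994e+02  2.0000e-02  1.0163e+02] w 0.0477 -> [-0.966 -0.733 -0.011] [-0.001  0.     0.42 ]
```

Lifted; the force shows about 0.65 kg. Moving over the box.

Emit:
apply_moves:
  moves:
    - [-0.16, -0.12, 0, 0, 0, 0.06, 0.3]
    - [-0.32, -0.24, -0.01, 0, 0, 0.14, 0.3]
    - [-0.48, -0.36, -0.01, 0, 0, 0.21, 0.3]
    - [-0.64, -0.48, -0.01, 0, 0, 0.28, 0.3]
    - [-0.8, -0.61, -0.01, 0, 0, 0.35, 0.3]
    - [-0.92, -0.7, -0.01, 0, 0, 0.4, 0.3]
    - [-0.965, -0.733, -0.01, 0, 0, 0.42, 0.3]
    - [-0.965, -0.733, -0.01, 0, 0, 0.42, 0.3]
    - [-0.965, -0.733, -0.01, 0, 0, 0.42, 0.3]
    - [-0.965, -0.733, -0.01, 0, 0, 0.42, 0.3]

```text
time_s: 5.3
tool_pos: [0.4967, 0.0493, 0.14]
tool_rot: [-180.0, 0.0, 65.7]
force: [-0.2, 0.0, -5.7]
grip_width: 0.0475
grasp_force: 45.0
```

Run:
```python
from h import *
go(.496,.047,.06,65.5)
cal=viewer.get_calibration('wrist'); im=viewer.read_camera('wrist'); save(im,'w2')
import json
json.dump({k:(v.tolist() if hasattr(v,'tolist') else v) for k,v in cal.items()},open('w2.json','w'))
```

```text
t 5.3 tcp [0.4967 0.0493 0.14  ] [-1.7997e+02  1.0000e-02  6.5710e+01] w 0.0475 -> [-0.012  0.002  0.4  ] [-0.     0.     0.002]
```

View pics/w2.png

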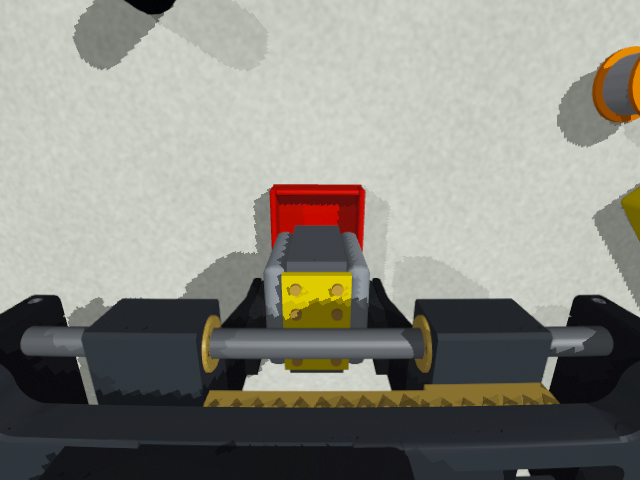

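The box's near end shows squarely, with rim corners at about (270,186) and (365,186). The held transformer is centred at column 317 and aligned. I check the end positions.

Run:
```python
from h import *
import json
cal=json.load(open('w2.json'))
im=cv2.imread('pics/w2.png'); hsv=cv2.cvtColor(im,cv2.COLOR_BGR2HSV); H,S,V=[hsv[...,i].astype(int) for i in range(3)]
red=((H<6)|(H>174))&(S>180); red[280:]=0; red[:,400:]=0
ys,xs=np.where(red); print(xs.min(),xs.max(),ys.min())
c=at_z('wrist',[[xs.min(),ys.min()+1],[xs.max(),ys.min()+1]],.03,cal)
a=np.radians(65.5); u=np.array([np.cos(a),np.sin(a)]); v=np.array([np.sin(a),-np.cos(a)])
print(c.round(4), 'width',np.linalg.norm(c[1]-c[0]),'dir',np.degrees(np.arctan2(*(c[1]-c[0])[[1,0]])))
m=c.mean(0)[:2]; B=np.array([.4851,.0227]); print('end centre',m,'box u,v:',(m-B)@u,(m-B)@v)
y=(abs(H-25)<8)&(S>120)&(V>60); y[:265]=0; y[375:]=0; y[:,:270]=0;y[:,365:]=0
ys,xs=np.where(y); e=at_z('wrist',[[283,ys.min()],[350,ys.min()]],.140-.035+.067,cal)[:,:2]
print(ys.min(),ys.max(),'strip end u,v',[( (q-B)@u,(q-B)@v) for q in e], 'strip far end', (at_z('wrist',[[317,ys.max()]],.172,cal)[0,:2]-B)@u)
```

```text
270 364 185
[[0.4793 0.1032 0.03  ]
 [0.548  0.0721 0.03  ]] width 0.07541868975741498 dir -24.286648035437484
end centre [0.5136731  0.08765292] box u,v: 0.07095370984495164 -0.0009351257557537289
272 369 strip end u,v [(np.float64(0.05657014058801406), np.float64(-0.014771867387399927)), (np.float64(0.05669473468120903), np.float64(0.01298905237163897))] strip far end 0.008370317302816978
```

Emit:
apply_moves:
  moves:
    - [-0.023, 0, 0.0, 0, 0, 0, 0.3]
    - [-0.023, 0, 0.1, 0, 0, 0, 0.3]
    - [-0.023, 0, 0.2, 0, 0, 0, 0.3]
    - [-0.023, 0, 0.3, 0, 0, 0, 0.3]
    - [-0.023, 0, 0.38, 0, 0, 0, 0.3]
    - [-0.023, 0, 0.43, 0, 0, 0, 0.3]
    - [-0.023, 0, 0.46, 0, 0, 0, 0.3]
    - [-0.023, 0, 0.475, 0, 0, 0, 0.3]
    - [-0.023, 0, 0.485, 0, 0, 0, 0.3]
    - [-0.023, 0, 0.49, 0, 0, 0, 0.3]
    - [-0.023, 0, 0.495, 0, 0, 0, 0.3]
    - [-0.023, 0, 0.5, 0, 0, 0, 0.3]
    - [-0.023, 0, 0.5, 0, 0, 0, 0.3]
    - [-0.023, 0, 0.5, 0, 0, 0, 0.3]

```text
time_s: 6.75
tool_pos: [0.4947, 0.0434, 0.0407]
tool_rot: [180.0, -0.0, 65.5]
force: [-0.6, 1.0, -6.4]
grip_width: 0.0478
grasp_force: 45.0
```

Emit:
apply_moves:
  moves:
    - [0, 0, 0.003, 0, 0, 0, 0.3]
    - [0, 0, 0.005, 0, 0, 0, 0.3]
    - [0, 0, 0.007, 0, 0, 0, 0.3]
    - [0, 0, 0.007, 0, 0, 0, 0.3]

```text
time_s: 7.15
tool_pos: [0.4947, 0.0434, 0.0396]
tool_rot: [-180.0, -0.0, 65.5]
force: [-1.4, -0.2, -0.6]
grip_width: 0.0476
grasp_force: 45.0
```

It has touched the floor. Release and rise.

Emit:
apply_moves:
  moves:
    - [0, 0, 0.002, 0, 0, 0, 0.56]
    - [0, 0, 0.002, 0, 0, 0, 0.6]
    - [0, 0, 0.002, 0, 0, 0, 0.8]
    - [0, 0, 0.002, 0, 0, 0, 1]
    - [0, 0, 0.002, 0, 0, 0, 1]
    - [0, 0, -0.05, 0, 0, 0, 1]
    - [0, 0, -0.2, 0, 0, 0, 1]
    - [0, 0, -0.4, 0, 0, 0, 1]
    - [0, 0, -0.65, 0, 0, 0, 1]
    - [0, 0, -0.8, 0, 0, 0, 1]
    - [0, 0, -0.8, 0, 0, 0, 1]
    - [0, 0, -0.8, 0, 0, 0, 1]

```text
time_s: 8.35
tool_pos: [0.495, 0.0434, 0.2002]
tool_rot: [179.9, -0.1, 65.5]
force: [-1.0, -0.5, -0.2]
grip_width: 0.0874
grasp_force: 0.0
```

Run:
```python
from h import *
im=viewer.read_camera('top'); save(im,'top1')
hsv=cv2.cvtColor(im,cv2.COLOR_RGB2HSV); H,S,V=[hsv[...,i].astype(int) for i in range(3)]
# blue can measured from its mask and bright disc
m=masks_of('top','blue_can')[0]; px=m['pixels']; print(m['conf'],m['location'])
ys,xs=np.where(px)
d=(S<90)&(V>90); w=np.zeros_like(d); w[250:285,480:515]=1
n,l,st,ce=cv2.connectedComponentsWithStats((d&w).astype(np.uint8)); i=1+st[1:,4].argmax(); print(st[i],ce[i],at_z('top',[ce[i]],.075))
print(rect(px,'top',.075))
go(.465,-.335,.2,54)
```

```text
Traceback (most recent call last):
IndexError: list index out of range
```

Run:
```python
from h import *
q=at_z('top',[[497,265]],.075)[0]; print(q, at_z('top',[[480,269]],.01)); go(q[0],q[1],.2,54)
```

```text
[ 0.47555967 -0.33334195  0.075     ] [[ 0.47109304 -0.32842805  0.01      ]]
t 8.45 tcp [0.4938 0.0432 0.1981] [-1.7991e+02  7.0000e-02  6.5530e+01] w 0.0866 -> [-1.751  0.697 -0.008] [-0.001  0.001  0.134]
```

Emit:
apply_moves:
  moves:
    - [-0.95, 0.38, 0, 0, 0, 0.13, 1]
    - [-0.95, 0.38, 0, 0, 0, 0.13, 1]
    - [-0.95, 0.38, 0, 0, 0, 0.13, 1]
    - [-0.95, 0.38, 0, 0, 0, 0.13, 1]
    - [-0.95, 0.38, 0, 0, 0, 0.13, 1]
    - [-0.95, 0.38, 0, 0, 0, 0.13, 1]

```text
time_s: 9.05
tool_pos: [0.4838, -0.1626, 0.1978]
tool_rot: [-179.9, 0.1, 54.1]
force: [0.0, 0.7, -0.6]
grip_width: 0.0872
grasp_force: 0.0
```

```bash
python3 -c "
from h import *
go(.4755,-.333,.2,54)"
```

```text
t 9.05 tcp [ 0.4838 -0.1626  0.1978] [-1.7988e+02  9.0000e-02  5.4110e+01] w 0.0872 -> [-0.715  0.466 -0.011] [-0.001  0.001  0.001]
```

Emit:
apply_moves:
  moves:
    - [-0.71, 0.47, 0, 0, 0, 0, 1]
    - [-0.71, 0.47, 0, 0, 0, 0, 1]
    - [-0.71, 0.47, 0, 0, 0, 0, 1]
    - [-0.71, 0.47, 0, 0, 0, 0, 1]
    - [-0.71, 0.47, 0, 0, 0, 0, 1]
    - [-0.71, 0.47, 0, 0, 0, 0, 1]

```text
time_s: 9.65
tool_pos: [0.4793, -0.329, 0.1978]
tool_rot: [-179.8, -0.0, 54.5]
force: [0.4, 1.2, 0.5]
grip_width: 0.0872
grasp_force: 0.0
```

Run:
```python
from h import *
cal=viewer.get_calibration('wrist'); im=viewer.read_camera('wrist'); save(im,'w3')
hsv=cv2.cvtColor(im,cv2.COLOR_RGB2HSV); H,S,V=[hsv[...,i].astype(int) for i in range(3)]
for m in masks_of('wrist','blue_can')[:2]:
  px=m['pixels']; ys,xs=np.where(px); print(m['conf'],m['location'],xs.min(),xs.max(),ys.min(),ys.max(),rect(px,'wrist',.075,cal))
w=cv2.dilate(px.astype(np.uint8),np.ones((7,7)))>0
print('disc',rect(w&(S<70)&(V>120),'wrist',.075,cal)); go(.4755,-.333,.042,54)
```

```text
Traceback (most recent call last):
NameError: name 'px' is not defined
```

View pics/w3.png

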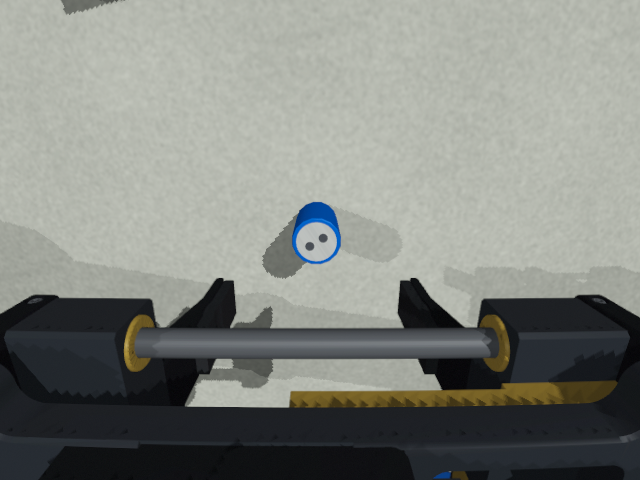

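View pics/top1.png

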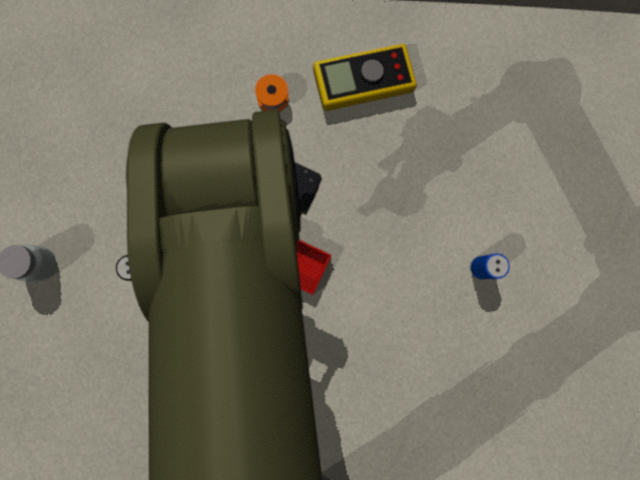

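The blue disc is centred at (317,241) in the wrist view, midway between the fingers. In the top view the arm hides most of the box. I work out the can's position from the disc.

Run:
```python
from h import *
im=cv2.imread('pics/w3.png'); cal=viewer.get_calibration('wrist')
hsv=cv2.cvtColor(im,cv2.COLOR_BGR2HSV); H,S,V=[hsv[...,i].astype(int) for i in range(3)]
b=(abs(H-107)<14)&(S>150); b[:195]=0; b[270:]=0; b[:,:285]=0; b[:,350:]=0
n=(~b).astype(np.uint8); k,l,st,ce=cv2.connectedComponentsWithStats(n,connectivity=4); i=l[241,317]; print(st[i],rect(l==i,'wrist',.075,cal))
q=rect(l==i,'wrist',.075,cal); go(q[0]/1000,q[1]/1000,.042,54.5)
```

```text
[ 296  222   41   40 1281] [ 473.3 -335.2   36.2   35.5   54.6]
t 9.75 tcp [ 0.4798 -0.3282  0.1983] [-1.799e+02 -7.000e-02  5.458e+01] w 0.0869 -> [-0.048 -0.005  0.782] [-0.001 -0.001  0.001]
```

Emit:
apply_moves:
  moves:
    - [-0.045, -0.005, 0.15, 0, 0, 0, 1]
    - [-0.045, -0.005, 0.33, 0, 0, 0, 1]
    - [-0.045, -0.005, 0.5, 0, 0, 0, 1]
    - [-0.045, -0.005, 0.62, 0, 0, 0, 1]
    - [-0.045, -0.005, 0.72, 0, 0, 0, 1]
    - [-0.045, -0.005, 0.77, 0, 0, 0, 1]
    - [-0.045, -0.005, 0.78, 0, 0, 0, 1]
    - [-0.045, -0.005, 0.78, 0, 0, 0, 1]
    - [-0.045, -0.005, 0.78, 0, 0, 0, 0.6]
    - [-0.045, -0.005, 0.78, 0, 0, 0, 0.4]
    - [-0.045, -0.005, 0.78, 0, 0, 0, 0.3]
    - [-0.045, -0.005, 0.78, 0, 0, 0, 0.3]
    - [-0.045, -0.005, 0.78, 0, 0, 0, 0.3]
    - [-0.045, -0.005, 0.78, 0, 0, 0, 0.3]
    - [-0.045, -0.005, 0.78, 0, 0, 0, 0.3]
  grip_force: 25

```text
time_s: 11.25
tool_pos: [0.4727, -0.3379, 0.0431]
tool_rot: [-180.0, -0.0, 54.4]
force: [0.2, 0.1, 0.5]
grip_width: 0.0433
grasp_force: 25.0
```

Emit:
apply_moves:
  moves:
    - [0, 0, -0.05, 0, 0, 0, 0.3]
    - [0, 0, -0.2, 0, 0, 0, 0.3]
    - [0, 0, -0.4, 0, 0, 0, 0.3]
    - [0, 0, -0.6, 0, 0, 0, 0.3]
    - [0, 0, -0.65, 0, 0, 0, 0.3]
    - [0, 0, -0.65, 0, 0, 0, 0.3]
    - [0, 0, -0.65, 0, 0, 0, 0.3]

```text
time_s: 11.95
tool_pos: [0.4722, -0.3372, 0.172]
tool_rot: [-179.9, -0.0, 54.4]
force: [-0.7, 0.8, -2.1]
grip_width: 0.0435
grasp_force: 25.0
```

```bash
python3 -c "
from h import *
go(.471,-.008,.175,65.5)"
```

```text
t 11.95 tcp [ 0.4722 -0.3372  0.172 ] [-1.7989e+02 -1.0000e-02  5.4380e+01] w 0.0435 -> [ 1.334 -0.963 -0.013] [-0.001 -0.    -0.129]
```

Emit:
apply_moves:
  moves:
    - [0.17, -0.12, 0, 0, 0, -0.02, 0.3]
    - [0.34, -0.24, 0, 0, 0, -0.06, 0.3]
    - [0.5, -0.36, 0, 0, 0, -0.1, 0.3]
    - [0.66, -0.48, 0, 0, 0, -0.13, 0.3]
    - [0.8, -0.58, 0, 0, 0, -0.13, 0.3]
    - [0.9, -0.65, 0, 0, 0, -0.13, 0.3]
    - [0.9, -0.65, 0, 0, 0, -0.13, 0.3]
    - [0.9, -0.65, 0, 0, 0, -0.13, 0.3]

```text
time_s: 12.75
tool_pos: [0.4709, -0.1155, 0.1716]
tool_rot: [-179.9, 0.1, 65.6]
force: [0.6, -0.2, -0.3]
grip_width: 0.0432
grasp_force: 25.0
```

```bash
python3 -c "
from h import *
go(.4698,-.0088,.175,65.5)"
```

```text
t 12.75 tcp [ 0.4709 -0.1155  0.1716] [-1.7985e+02  1.0000e-01  6.5630e+01] w 0.0432 -> [ 0.484 -0.225 -0.017] [-0.002  0.001  0.001]
```

Emit:
apply_moves:
  moves:
    - [0.15, -0.07, 0, 0, 0, 0, 0.3]
    - [0.3, -0.14, 0, 0, 0, 0, 0.3]
    - [0.42, -0.2, 0, 0, 0, 0, 0.3]
    - [0.484, -0.225, 0, 0, 0, 0, 0.3]
    - [0.484, -0.225, 0, 0, 0, 0, 0.3]
    - [0.484, -0.225, 0, 0, 0, 0, 0.3]
    - [0.484, -0.225, 0, 0, 0, 0, 0.3]

```text
time_s: 13.45
tool_pos: [0.4711, -0.0113, 0.173]
tool_rot: [180.0, 0.0, 65.4]
force: [-0.1, 0.5, -2.1]
grip_width: 0.0434
grasp_force: 25.0
```

Run:
```python
from h import *
import json
go(.4698,-.0088,.05,65.5)
cal=viewer.get_calibration('wrist'); im=viewer.read_camera('wrist'); save(im,'w4')
json.dump({k:(v.tolist() if hasattr(v,'tolist') else v) for k,v in cal.items()},open('w4.json','w'))
```

```text
t 13.45 tcp [ 0.4711 -0.0113  0.173 ] [1.7999e+02 4.0000e-02 6.5360e+01] w 0.0434 -> [ 0.009 -0.011  0.615] [ 0.     0.001 -0.002]
```

View pics/w4.png

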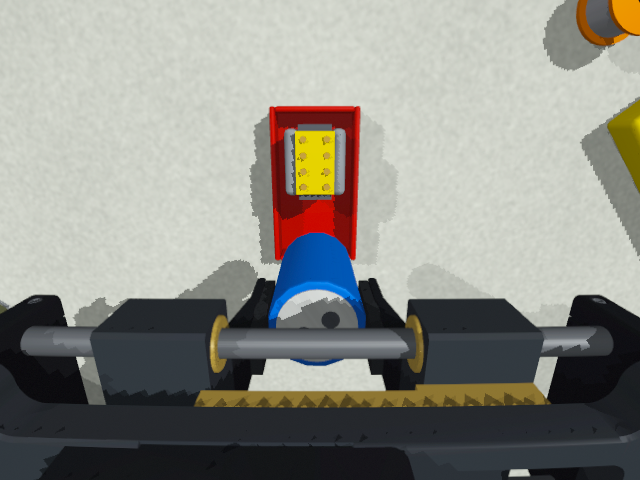

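The transformer stands flat in the box, its strip at (315,163), with the box rim from (272,107) to (358,107). The can is held upright at column 317. I check its clearance along the box.

Run:
```python
from h import *
import json
cal=json.load(open('w4.json'))
im=cv2.imread('pics/w4.png'); hsv=cv2.cvtColor(im,cv2.COLOR_BGR2HSV); H,S,V=[hsv[...,i].astype(int) for i in range(3)]
a=np.radians(65.5); u=np.array([np.cos(a),np.sin(a)]); v=np.array([np.sin(a),-np.cos(a)]); B=np.array([.4851,.0227])
uv=lambda P:np.c_[(P[:,:2]-B)@u,(P[:,:2]-B)@v].round(4)*1000
red=((H<6)|(H>174))&(S>180); red[265:]=0; red[:,380:]=0
r=np.where(red.any(1))[0].min(); c=np.where(red[:r+6].any(0))[0]
print('rim',r,c.min(),c.max(),uv(at_z('wrist',[[c.min(),r],[c.max(),r]],.03,cal)))
y=(abs(H-25)<8)&(S>120)&(V>60); y[210:]=0; y[:,400:]=0
q=rect(y,'wrist',.072,cal); print('strip',q,uv(np.array([q[:2]/1000])))
print('can top edge u, L/R v (z .205):',uv(at_z('wrist',[[316,281],[271,322],[361,322],[316,365]],.205,cal)))
```

```text
rim 107 270 359 [[ 67.1 -38.3]
 [ 66.9  36.8]]
strip [494.4  44.7  47.8  29.8  66.2] [[23.9 -0.7]]
can top edge u, L/R v (z .205): [[-13.2   0.9]
 [-32.7 -18.8]
 [-32.8  20.5]
 [-55.2   0.8]]
```

Emit:
apply_moves:
  moves:
    - [0, -0.009, 0.05, 0, 0, 0, 0.3]
    - [0, -0.009, 0.17, 0, 0, 0, 0.3]
    - [0, -0.009, 0.3, 0, 0, 0, 0.3]
    - [0, -0.009, 0.4, 0, 0, 0, 0.3]
    - [0, -0.009, 0.48, 0, 0, 0, 0.3]
    - [0, -0.009, 0.54, 0, 0, 0, 0.3]
    - [0, -0.009, 0.58, 0, 0, 0, 0.3]
    - [0, -0.009, 0.595, 0, 0, 0, 0.3]
    - [0, -0.009, 0.605, 0, 0, 0, 0.3]
    - [0, -0.009, 0.61, 0, 0, 0, 0.3]
    - [0, -0.009, 0.615, 0, 0, 0, 0.3]
    - [0, -0.009, 0.618, 0, 0, 0, 0.3]
    - [0, -0.009, 0.618, 0, 0, 0, 0.3]

```text
time_s: 14.8
tool_pos: [0.4696, -0.0083, 0.0498]
tool_rot: [180.0, -0.0, 65.5]
force: [-0.3, -0.5, -1.6]
grip_width: 0.0432
grasp_force: 25.0
```

Emit:
apply_moves:
  moves:
    - [0, 0, 0.003, 0, 0, 0, 0.3]
    - [0, 0, 0.005, 0, 0, 0, 0.3]
    - [0, 0, 0.007, 0, 0, 0, 0.3]
    - [0, 0, 0.009, 0, 0, 0, 0.3]
    - [0, 0, 0.009, 0, 0, 0, 0.3]

```text
time_s: 15.3
tool_pos: [0.4695, -0.0083, 0.0481]
tool_rot: [-180.0, -0.0, 65.5]
force: [-1.1, -0.2, 2.9]
grip_width: 0.0435
grasp_force: 25.0
```

On the floor (force turned upward). Release, rise and move aside.

Emit:
apply_moves:
  moves:
    - [0, 0, 0, 0, 0, 0, 0.52]
    - [0, 0, 0, 0, 0, 0, 0.56]
    - [0, 0, 0, 0, 0, 0, 0.75]
    - [0, 0, 0, 0, 0, 0, 1]
    - [0, 0, 0, 0, 0, 0, 1]
    - [0, 0, 0, 0, 0, 0, 1]
    - [0, 0, -0.05, 0, 0, 0, 1]
    - [0, 0, -0.2, 0, 0, 0, 1]
    - [0, 0, -0.4, 0, 0, 0, 1]
    - [0, 0, -0.65, 0, 0, 0, 1]
    - [0, 0, -0.8, 0, 0, 0, 1]
    - [0, 0, -0.8, 0, 0, 0, 1]
    - [-0.3, 0, -0.8, 0, 0, 0, 1]
    - [-0.6, 0, -0.8, 0, 0, 0, 1]
    - [-0.8, 0, -0.8, 0, 0, 0, 1]
    - [-0.8, 0, -0.8, 0, 0, 0, 1]
    - [-0.8, 0, -0.8, 0, 0, 0, 1]
    - [-0.8, 0, -0.8, 0, 0, 0, 1]

```text
time_s: 17.1
tool_pos: [0.4035, -0.1528, 0.2076]
tool_rot: [-180.0, -0.0, 65.6]
force: [0.5, 0.0, 0.4]
grip_width: 0.0871
grasp_force: 0.0
```

Run:
```python
from h import *
o=env.get_obs(); print(o['time_s'],o['tool_pos'],o['force'])
a=viewer.read_camera('wrist'); b=viewer.read_camera('scene')
save(cv2.resize(np.hstack([a,b]),(800,300),interpolation=cv2.INTER_AREA),'end')
save(cv2.resize(np.vstack([a[:300],b[150:450]]),(640,600)),'end2')
```

```text
17.1 [ 0.40348799 -0.1528238   0.20756856] [0.51763929 0.01954955 0.38804807]
```

View pics/end2.png

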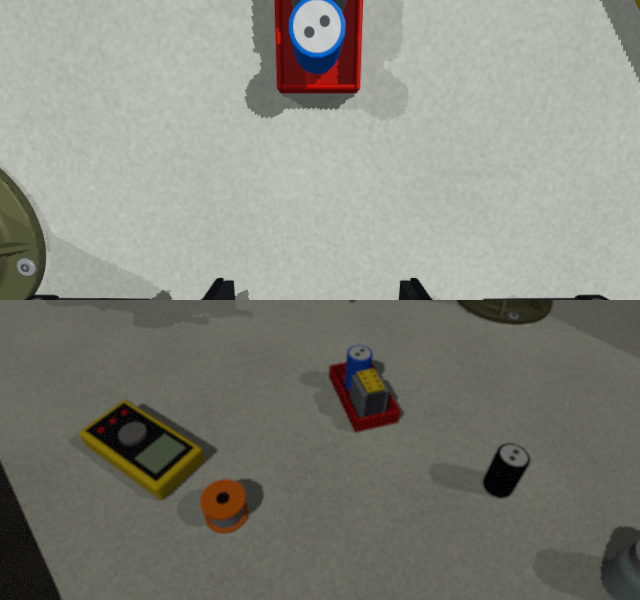

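The can at (317,27) and the transformer at (370,390) both stand upright inside the box. The black can at (507,470) stands where it was. The gripper is clear, so I hand in.

```bash
python3 -c "
from cell import env
print(env.sign_off())"
```

```text
the job is handed in; nothing more can be done
None
```

The transformer and the blue can were set down upright, side by side on the red box's floor; the black can was left untouched, and the job was handed in at about 17 s with the gripper clear (sign-off gave no verdict).

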